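Nest the case corner angle in its bonding jig and cover it

ROBOT

A 6-joint arm with a two-finger parallel gripper is mounted at the origin on the work surface; the furniture and walls round the work are solid. World frame = base frame: x ahead of the robot, y to its left, z up, the work surface at z = 0. Lengths are in mm, angles in degrees, forces in N, time in s.
With the tool pointing down it reaches from about 300 to 850 mm from the base axis. Payload 4.2 kg.
Tool frame: the origin (TCP) lies at the very end of the fingers, on their centre line; the grasp point (between the pads) lies 19 mm behind it (env.grasp_offset is the distance from the TCP to the grasp point, in mm); z points along the fingers, y is the line along which they close (so a half turn about z gives the same grasp; the last joint's range is limited). The gripper opens to 91 mm and grips with 3 to 60 N. Pads are 32 mm wide; open, the fingers measure 118 mm over their backs; the gripper's body (76 mm by 178 mm) begins 60 mm behind the grasp point.
Start: joints at [64.916, 18.312, 89.639, -0, 72.044, -1.146], TCP at [233.311, 525.556, 213.976] pointing down, gripper open.
Joint ranges: [-177.97, 177.97], [-48.28, 115.42], [12.27, 149.76], [-77.06, 257.06], [2.81, 150.46], [-146.56, 146.56]. Speed limits (degrees/s): [147.25, 147.25, 180, 180, 180, 180].

INTERFACE

Orientations are given as [roll, pitch, yaw] about the fixed x, y, z axes, in that order (R = Rz(yaw) Ry(pitch) Rx(roll)).
In Python, from workcell import env, eyes gives the robot as it stands.
- The arm moves only by the tool send_rows, never from a script. Its arguments are lists of equal length, an entry for each row: "grip": the opening, from -1 (shut) to 1 (fully open), so that 0 is half open; "xyz": the shift along the world's x, y, z in m, a list of three; "yaw": the turn about the world's z in degrees. A call has 1 to 8 rows; each row is the pose to reach, as a shift and turn from the pose commanded when the call began; what a row does not reach only later rows make up. A row lasts 1/12 s, in which the tool goes at most 41.7 mm and 7.16 degrees, less where a joint would pass 70% of its speed; a pose out of reach is approached as far as the arm can. A call with a gripper value outside its range is refused whole. The fingers move at their own pace and stop on an object; "grip_force" is the grip in N (left out, the last holds). Time passes only in rows, so rows that repeat a pose let the fingers close. It gives the time, the measured TCP pose, the force, the opening and the grip force at its end, in the units of the state.
- env.state(): the state, without advancing time (a new reading comes with each control period).
- eyes.grab_frame(name): name is "scene" or "top" or "wrist"; returns a dict with "frame" (400x640x3 uint8, red, green, blue), "fx", "fy", "cx", "cy" (pixels), "D" ([k1, k2, p1, p2, k3] as OpenCV has them; the pictures are not rectified), "pose" (4x4, takes a point from camera to world coordinates). Camera axes: x right, y down, z forward; pixel columns grow to the right and rows downward; lengths in mm; the calibration is good to about 2 mm. A picture is of the moment at which its call begins. There is no depth.
- env.job_done(): hands the job in; it is judged then, once.
The state is a dict: "time_s": time; "qpos": joint angles; "qvel": joint speeds; "effort": joint torques, N m; "ee_pos": TCP position; "ee_rot": TCP orientation; "force": force on the tool from outside, world axes, zero at the start; "torque": the same for the moment, N m; "gripper_width": finger opening in mm; "gripper_force": force on a finger pad.
Only numpy, scipy, OpenCV 4.12 (cv2) and the standard library are available. Lean on these libraries where they do the work, as an engineer would, in place of code of your own. Each camera call takes 0.05 s, during which the arm holds its last target. There are 200 camera calls.

TASK

Slide the loose bare-metal angle along the bench into the fixed blue angle, without lifting or tipping it, until its corner is fully home and both its legs lie flat along the blue legs. Then take the white cover plate by its orange grip, lower it level over the two pins of the blue jig and let it go only when it lies flat on the jig; do not let it drop. Leave the orange-and-white carton, the brown pot and the black adaptor where they stand.

Things in the scene. Friction and masses are not known exactly. Their poses are not given: they have to be found in the camera images.
- jig_corner (a point): inner corner of the V of the fixed blue jig, 21.5 mm above the bench. x points along the middle of the V from its open mouth into the corner; z up. The jig is an upright 90-degree angle screwed to the bench: from the corner each leg runs back at 45 degrees to -x, one to +y, one to -y; legs 100 mm long, 6 mm thick, 45 mm high. Nothing lies on the bench inside the V.
- jig_seat (a point): where point cover_grip must come when the cover is home: 75 mm above the bench, 32.5 mm before the corner of the V; axes as jig_corner. Two fixed upright steel pins, 10 mm in diameter, stand 70 mm to +y and -y of this point, tips 67 mm above the bench, tapered over the top 12 mm to 4 mm. The cover's underside then rests on the blue legs' top edges, 45 mm above the bench.
- jig: the fixed blue jig; origin on the bench below jig_corner, same axes. Foot plates 8 mm high, which carry the pins, reach 50 mm outside each leg.
- angle_corner (a point): OUTER corner of the loose bare aluminium angle, half-way up (21.5 mm above the bench). x points from its open mouth through its corner; the inner corner lies 7 mm to -x. Two legs at 90 degrees, each running back at 45 degrees to -x, 100 mm long, 5 mm thick, 43 mm high. Nested, this point and its x axis coincide with those of jig_corner.
- angle: the same loose angle, about 0.13 kg; origin at its outer corner on the underside. It starts on the bench before the mouth of the jig, its corner roughly towards the jig's. It slides easily; pushed with the closed fingertips, low in its inner corner, it follows and swings into line in the blue V, but may stick some mm short or askew; then press each leg in turn against its blue leg.
- cover_grip (a point): middle of the orange grip bar on the white cover plate: bar 18 mm wide along x, 80 mm long along y, rising 40 mm above the plate's top; z up. This point is 24 mm above the plate's top face, 30 mm above its underside and 50 mm above the foot of its folded ends, on which it stands at the start. Two 13 mm through holes lie 70 mm to +y and -y. The same either way round (half a turn).
- cover: the white cover, about 0.35 kg, plate 80 mm along x, 196 mm along y, 6 mm thick; origin below its middle at the foot of the folded ends, which reach 20 mm below the underside. A black keeper plug, 28 mm in diameter, hangs 15 mm below the middle of the plate; home, it stands 4 mm clear inside the nested angle's inner corner, and it lands on the angle if that is not home.
- kit: bystander: orange and white carton, about 85x56x62 mm, origin under its centre
- pot: bystander: brown pot with a blue cap, 47 mm in diameter, 88 mm high, origin under its centre
- plug: bystander: black power adaptor, about 75x52x34 mm, origin under its centre
Things that resemble listed ones, but are neither listed nor needed, are in the scene too. There is more than one size of the jig; the job needs the larger.

How it is judged:
By the outcome, as a careful person would: the job done as asked, in the order asked, and still so for the second after the job is handed in, with the robot touching nothing.
It also fails if it takes over 72 s, if anything falls off the work surface, if the arm or the gripper's body presses on something with over 40 N, if the wrist force passes 120 N, or if a joint passes its speed limit or range.

## Working session

There is one attempt and no reset: what is moved stays moved. The work goes in short steps, Python scripts to look and compute and a tool call to move; the robot and the scene stay as the last step left them, time stands still between calls to the robot, and variables do not carry over. Pictures are saved under pics/ and viewed, at most 10 in all, crops included, and the job is handed in when it is done.

Besides the shell and the picture viewer there is one more tool, called after "Call:" in YAML: its name, and indented under it one key for each argument. send_rows: Moves the arm, as the interface text tells. Its arguments: {"type":"object","properties":{"grip":{"type":"array"},"xyz":{"type":"array"},"yaw":{"type":"array"},"grip_force":{"type":"number"}},"required":["grip","xyz","yaw"]}

```bash
mkdir -p pics; ls; python3 - <<'E'
from workcell import env, eyes
import cv2,numpy as np,pickle
fs={n:eyes.grab_frame(n) for n in("scene","top")}
pickle.dump(fs,open("f0.pkl","wb"))
for n,f in fs.items():
    cv2.imwrite(f"pics/{n}0.png",f["frame"][:,:,::-1]); print(n,f["fx"],f["cx"],f["cy"],f["D"],np.round(f["pose"],3).tolist())
s=env.state();print(s["time_s"],s["ee_pos"],s["ee_rot"],s["force"],s["gripper_width"])
E
```

```text
pics
scene 476.9679562943213 328.11005624146986 201.50004680844427 [-0.08719396  0.          0.          0.          0.        ] [[-0.713, -0.347, 0.609, -240.095], [-0.701, 0.345, -0.624, 911.589], [0.007, -0.872, -0.489, 726.927], [0.0, 0.0, 0.0, 1.0]]
top 408.7592844918069 319.9420523434263 193.80343062592013 [-0.0243754  0.         0.         0.         0.       ] [[0.012, -0.993, 0.119, 458.321], [-1.0, -0.012, 0.0, 75.054], [0.001, -0.119, -0.993, 1055.217], [0.0, 0.0, 0.0, 1.0]]
0.1 [233.13282188 525.1604462  213.23437168] [-1.79914500e+02 -6.22668342e-04  1.56062924e+02] [ 0.19294276 -0.13665275 -0.50948215] 91.066026423276
```

View pics/top0.png

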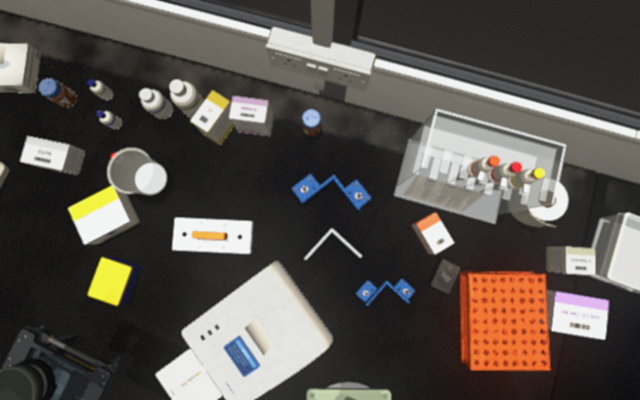

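View pics/scene0.png

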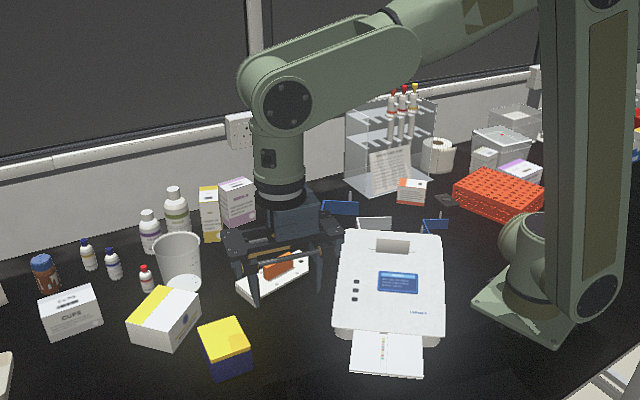

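Top view: the blue angles are at (332,185), the larger one (span about 78 px), and at (386,290), the smaller one (about 56 px). The loose angle's corner is at (332,231), the cover at (212,235), the pot at (312,122), the carton at (434,233) and the adaptor at (446,276). I'll confirm in an enlarged crop.

```bash
cat > h.py <<'E'
import numpy as np,cv2
def ray(f,uv):
    K=np.array([[f["fx"],0,f["cx"]],[0,f["fy"],f["cy"]],[0,0,1.]])
    p=cv2.undistortPoints(np.array(uv,float).reshape(-1,1,2),K,np.array(f["D"])).reshape(-1,2)
    P=np.array(f["pose"]); return P[:3,3],np.c_[p,np.ones(len(p))]@P[:3,:3].T
def onz(f,uv,z):
    o,d=ray(f,uv); return o+d*((z-o[2])/d[:,2])[:,None]
def proj(f,X):
    P=np.linalg.inv(np.array(f["pose"])); K=np.array([[f["fx"],0,f["cx"]],[0,f["fy"],f["cy"]],[0,0,1.]])
    return cv2.projectPoints(np.array(X,float).reshape(-1,1,3),cv2.Rodrigues(P[:3,:3])[0],P[:3,3],K,np.array(f["D"]))[0].reshape(-1,2)
E
python3 - <<'E'
import pickle,cv2
f=pickle.load(open("f0.pkl","rb"))["top"]["frame"][:,:,::-1]
c=cv2.resize(f[160:310,160:425],None,fx=3,fy=3,interpolation=cv2.INTER_CUBIC)
cv2.imwrite("pics/c1.png",c)
E
```

```text
(no output)
```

View pics/c1.png

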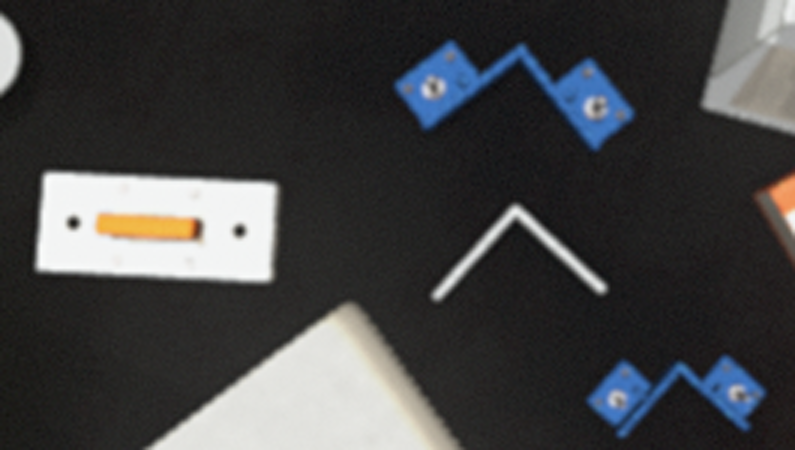

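The crop confirms the larger jig: pins at (434,88) and (596,107) in the crop. The loose angle's outer corner is at (515,205), with leg ends at (436,298) and (604,291). The cover's holes are at (73,223) and (239,231), its grip in between. Next I'll measure, with fits.

```bash
cat > m.py <<'E'
import pickle,cv2,numpy as np
from scipy.optimize import least_squares
from h import *
def Vpoly(L,t,corner_outer):
    # outline in local frame, origin at outer corner(loose) or inner corner(jig)
    s=np.sqrt(.5); a=np.array([-s,s]);b=np.array([-s,-s])
    return a,b
def place(p,xyt):
    x,y,t=xyt;c,s=np.cos(t),np.sin(t);return np.array(p)@np.array([[c,s],[-s,c]])+[x,y]
def render(f,polys,S=4,roi=None):
    x0,y0,x1,y1=roi; im=np.zeros(((y1-y0)*S,(x1-x0)*S),np.uint8)
    for P in polys:
        uv=(proj(f,P)-[x0,y0]+.5)*S-.5
        cv2.fillPoly(im,[np.round(uv*16).astype(np.int32)],255,shift=4)
    return cv2.resize(im,(x1-x0,y1-y0),interpolation=cv2.INTER_AREA)/255.
def fit(f,mask,mk,x0,roi):
    m=cv2.GaussianBlur(mask[roi[1]:roi[3],roi[0]:roi[2]].astype(float),(0,0),1.5)
    from scipy.optimize import minimize
    def c(p): return ((cv2.GaussianBlur(render(f,mk([p[0],p[1],p[2]/100]),roi=roi),(0,0),1.5)-m)**2).sum()
    q=np.array(x0,float);q[2]*=100
    r=minimize(c,q,method="Nelder-Mead",options=dict(initial_simplex=[q,q+[6,0,0],q+[0,6,0],q+[0,0,6]],xatol=.02,fatol=1e-3))
    return [r.x[0],r.x[1],r.x[2]/100],r.fun/(m**2).sum()
R2=np.sqrt(2)
def prism(poly,xyt,z0,z1):
    q=place(poly,xyt);n=len(q);a=np.c_[q,np.full(n,z0)];b=np.c_[q,np.full(n,z1)]
    return [a,b]+[np.array([a[i],a[(i+1)%n],b[(i+1)%n],b[i]]) for i in range(n)]
def legs(L,t,o=0):
    # outer corner at (o,0); legs run back at 45 deg
    s=1/R2;out=[]
    for g in(1,-1):
        d=np.array([-s,g*s]);n=np.array([-s,-g*s]);p=np.array([o,0.])
        out.append([p,p+d*L,p+d*L+n*t,p+n*t*1+d*t])
    return out
def angle_mk(xyt): return sum([prism(q,xyt,0,43) for q in legs(100,5)],[])
def cover_mk(xyt,z0=0): return prism([[40,98],[-40,98],[-40,-98],[40,-98]],xyt,z0,z0+26)
E
python3 - <<'E'
from m import *
f=pickle.load(open("f0.pkl","rb"))["top"]; im=f["frame"].astype(int)
C=lambda p:(np.array(p,float)/3+[160,160]-1/3.)
pins=onz(f,C([[434,88],[596,107]]),67);print("pins",pins,np.linalg.norm(pins[0]-pins[1]))
h=onz(f,C([[73,223],[239,231]]),26);print("holes",h,np.linalg.norm(h[0]-h[1]),h.mean(0))
V=onz(f,C([[427,127],[521,55],[597,148]]),45);print("V",V)
A=onz(f,C([[515,205],[436,298],[604,291]]),43);print("ang",A)
g=im.min(2); mask=g>90
d=A[0]-(A[1]+A[2])/2
xa,e=fit(f,mask,angle_mk,[A[0,0],A[0,1],np.arctan2(d[1],d[0])],(298,222,368,266));print("angle",xa,np.degrees(xa[2]),e)
roi=(166,212,260,258);mk=(im.max(2)>110)
d=h[0]-h[1];xc,e=fit(f,mk,cover_mk,[*h.mean(0)[:2],np.arctan2(-d[0],d[1])],roi);print("cover",xc,np.degrees(xc[2]),e)
# jig: blue mask, with legs + foot plates top
d=pins[0]-pins[1];t0=np.arctan2(-d[0],d[1]);mid=pins.mean(0)[:2]
c0=mid+32.5*np.array([np.cos(t0),np.sin(t0)])
print("from pins corner",c0,np.degrees(t0))
blue=(im[:,:,2]>im[:,:,0]+40)
def jig_mk(x):return sum([prism(q,x,0,45) for q in legs(106,6,6*R2)],[])
ys,xs=np.nonzero(blue[160:225,285:380]);print(xs.min()+285,xs.max()+285,ys.min()+160,ys.max()+160)
# leg edge points: inner edge
for n,z,P in(("pot",88,[312,116]),("kit",62,[434,232]),("plug",34,[447,277])):print(n,onz(f,[P],z))
E
```

```text
pins [[587.642574   113.59596494  67.        ]
 [573.7385258  -18.10512485  67.        ]] 132.43300045568122
holes [[475.24452194 415.71731901  26.        ]
 [470.48960766 276.137479    26.        ]] 139.66080677632576 [472.8670648 345.927399   26.       ]
V [[557.89910336 119.6987082   45.        ]
 [619.16657492  42.40920484  45.        ]
 [542.21278611 -21.04986926  45.        ]]
ang [[494.48858777  46.2233571   43.        ]
 [417.95957958 110.00753082  43.        ]
 [425.27186517 -27.14336683  43.        ]]
angle [np.float64(494.7470183043598), np.float64(46.446318807252574), np.float64(0.06704658989200543)] 3.841486631556397 0.13115658115443152
cover [np.float64(473.58593268178294), np.float64(347.46021007586785), np.float64(-0.03812706571234305)] -2.184519950535208 0.008029233576480494
from pins corner [613.01093382  44.33326775] -6.026550168916966
291 371 173 209
pot [[764.79783928  97.1310447   88.        ]]
kit [[ 487.05835877 -202.42935961   62.        ]]
plug [[ 377.61831683 -240.36388847   34.        ]]
```

The pins read 140 mm apart only at z≈8, so the bright spots are the pin bases. Angle yaw is 3.8°, the cover (473.5,347), -2.2°. I'll move over the angle for a close wrist look that refines the jig pose.

Call:
send_rows:
  grip: [-1, -1, -1, -1, -1, -1, -1, -1]
  xyz:
    - [0.016, -0.034, 0.016]
    - [0.032, -0.068, 0.032]
    - [0.048, -0.102, 0.048]
    - [0.064, -0.136, 0.064]
    - [0.08, -0.17, 0.08]
    - [0.095, -0.2, 0.095]
    - [0.11, -0.235, 0.11]
    - [0.125, -0.268, 0.115]
  yaw: [0, 0, 0, 0, -4, -8, -12, -16]
  grip_force: 20

```text
time_s: 0.77
ee_pos: [359.1, 256.1, 330.9]
ee_rot: [179.8, 0.1, 139.9]
force: [1.5, -0.2, -0.1]
gripper_width: 40.8
gripper_force: 0.0
```

Call:
send_rows:
  grip: [-1, -1, -1, -1, -1, -1, -1, -1]
  xyz:
    - [0.012, -0.034, 0]
    - [0.025, -0.068, 0]
    - [0.036, -0.102, 0]
    - [0.048, -0.136, 0]
    - [0.058, -0.166, 0]
    - [0.067, -0.19, 0]
    - [0.072, -0.2, 0]
    - [0.072, -0.2, 0]
  yaw: [0, 0, 0, 0, 0, 0, 0, 0]

```text
time_s: 1.43
ee_pos: [430.9, 56.1, 328.6]
ee_rot: [-180.0, -0.0, 139.9]
force: [0.1, 0.5, 0.4]
gripper_width: 0.6
gripper_force: 0.0
```

```bash
python3 - <<'E'
from workcell import env, eyes
import cv2,numpy as np,pickle
f=eyes.grab_frame("wrist");s=env.state();pickle.dump((f,s),open("w1.pkl","wb"))
cv2.imwrite("pics/w1.png",f["frame"][:,:,::-1]);print(np.round(f["pose"],2).tolist(),f["fx"],f["D"])
print(s["time_s"],s["ee_pos"],s["ee_rot"],s["force"],s["gripper_width"])
E
```

```text
[[0.64, 0.74, 0.19, 378.14], [0.76, -0.62, -0.16, 101.51], [-0.0, 0.24, -0.97, 498.31], [0.0, 0.0, 0.0, 1.0]] 355.4027444455789 [-0.01879281  0.          0.          0.          0.        ]
1.4833 [430.30891989  57.40578663 328.60883557] [-1.79998794e+02 -7.52303000e-02  1.39940390e+02] [-0.29757728 -0.00088362 -0.0806274 ] 0.6747768026508526
```

View pics/w1.png

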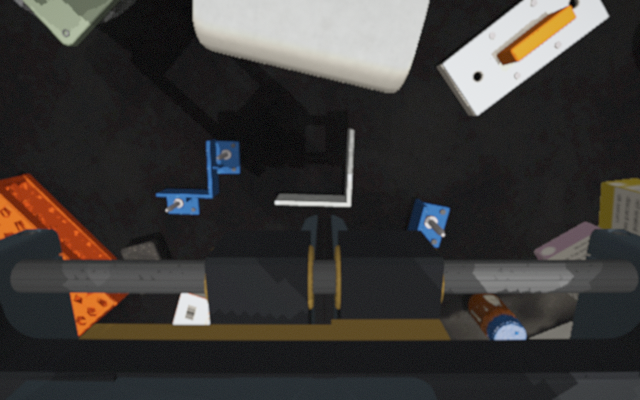

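The wrist camera shows the loose angle at (350,203) and the cover. The large jig is half hidden behind the fingers; its left pin is at (432,222), and the small one is at (210,190). I'll shift so the large jig comes into view.

Call:
send_rows:
  grip: [-1, -1, -1, -1, -1, -1, -1]
  xyz:
    - [0.025, -0.02, 0]
    - [0.05, -0.04, 0]
    - [0.075, -0.06, 0]
    - [0.1, -0.08, 0]
    - [0.125, -0.1, 0]
    - [0.14, -0.11, 0]
    - [0.14, -0.11, 0]
  yaw: [0, 0, 0, 0, 0, 0, 0]

```text
time_s: 2.07
ee_pos: [572.7, -52.3, 327.4]
ee_rot: [-180.0, -0.1, 140.1]
force: [-0.1, 0.1, -0.1]
gripper_width: 0.2
gripper_force: 0.0
```

```bash
python3 - <<'E'
from workcell import env, eyes
import cv2,numpy as np,pickle
f=eyes.grab_frame("wrist");s=env.state();pickle.dump((f,s),open("w2.pkl","wb"))
cv2.imwrite("pics/w2.png",cv2.resize(f["frame"][:,:,::-1][20:240,230:510],None,fx=2.7,fy=2.7,interpolation=cv2.INTER_CUBIC))
print(s["time_s"],s["ee_pos"],s["ee_rot"])
E
```

```text
2.1167 [570.9975243  -51.21502597 327.75689901] [-1.79977511e+02 -1.40925426e-01  1.40095833e+02]
```

View pics/w2.png

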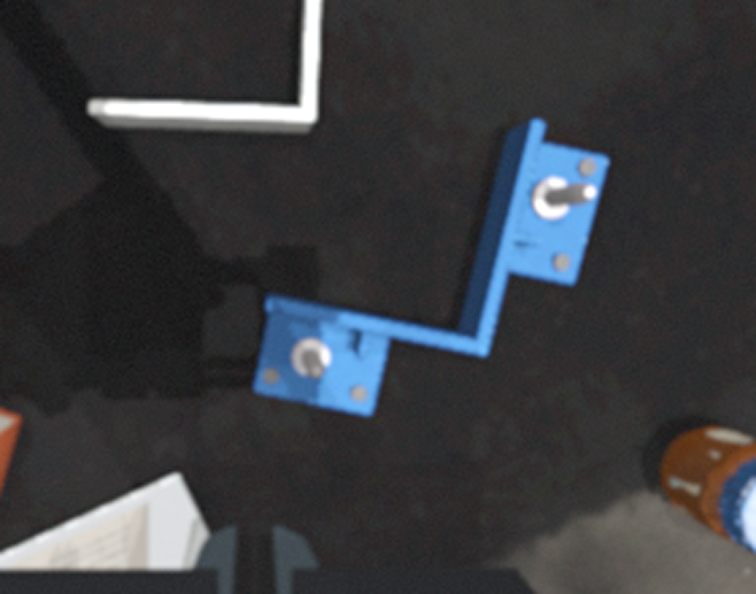

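Clear view of the jig. Crop pixels: pin bases at (551,198) and (311,357), tips at (589,191) and (316,370), outer corner at (487,353), leg ends at (540,122) and (269,302).

```bash
python3 - <<'E'
from m import *
f,s=pickle.load(open("w2.pkl","rb"))
uv=np.array([[551,198],[311,357],[589,191],[316,370],[487,353],[546,122],[266,309]],float)/2.7+[230,20]-.3
L=np.array([[-32.5,70,8],[-32.5,-70,8],[-32.5,70,67],[-32.5,-70,67],[8.5,0,45],[-66.5,75,45],[-66.5,-75,45]])
W=lambda p:np.c_[place(L[:,:2],p),L[:,2]]
r=least_squares(lambda p:(proj(f,W(p))-uv).ravel(),[615,44,-.1],x_scale=[1,1,.01],loss="soft_l1")
print("jig w2",r.x,np.degrees(r.x[2]));print(np.round(proj(f,W(r.x))-uv,1).tolist())
ft=pickle.load(open("f0.pkl","rb"))["top"]
C=lambda p:(np.array(p,float)/3+[160,160]-1/3.)
ut=C([[434,88],[596,107],[521,45],[404+0,0]][:3]);Lt=L[[0,1,4]]
Wt=lambda p:np.c_[place(Lt[:,:2],p),Lt[:,2]]
rt=least_squares(lambda p:(proj(ft,Wt(p))-ut).ravel(),[615,44,-.1],x_scale=[1,1,.01]);print("jig top",rt.x,np.degrees(rt.x[2]),rt.cost)
f1,_=pickle.load(open("w1.pkl","rb"));im=f1["frame"].astype(int)
xa,e=fit(f1,im.min(2)>100,angle_mk,[494.7,46.4,.067],(268,122,362,212));print("angle w1",xa,np.degrees(xa[2]),e)
im2=f["frame"].astype(int)
xa,e=fit(f,im2.min(2)>100,angle_mk,[494.7,46.4,.067],(258,22,360,70));print("angle w2",xa,np.degrees(xa[2]),e)
E
```

```text
jig w2 [ 6.19462423e+02  4.53899208e+01 -1.09831273e-01] -6.292868372842836
[[-0.5, -0.2], [-0.4, -0.4], [0.5, -0.0], [0.4, 0.2], [-0.2, 0.7], [0.2, -0.4], [-0.2, 0.2]]
jig top [ 6.19918568e+02  4.29602549e+01 -1.03762993e-01] -5.945181572132092 0.09419920619557859
angle w1 [np.float64(497.57877485927924), np.float64(47.906266842014645), np.float64(0.07348617127973608)] 4.210447466904362 0.32969631769383084
angle w2 [np.float64(494.62369041624845), np.float64(49.22603505520897), np.float64(0.06203651615552014)] 3.554430551406451 0.017580599494966657
```

Jig corner ≈ (619.5, 44.5), yaw -6.2° (both cameras agree within 2 mm); angle corner ≈ (494.7, 48), yaw 3.8°. I'll enter the V of the angle with closed fingers, faces parallel to the legs.

Call:
send_rows:
  grip: [-1, -1, -1, -1, -1, -1, -1, -1]
  xyz:
    - [-0.03, 0.024, 0]
    - [-0.06, 0.048, 0]
    - [-0.09, 0.072, 0]
    - [-0.115, 0.092, -0.02]
    - [-0.121, 0.098, -0.06]
    - [-0.121, 0.098, -0.1]
    - [-0.121, 0.098, -0.14]
    - [-0.121, 0.098, -0.18]
  yaw: [0, 0, 0, -1, -1, -1, -1, -1]

```text
time_s: 2.78
ee_pos: [447.3, 47.6, 148.4]
ee_rot: [179.9, 0.0, 139.2]
force: [-0.0, -0.0, -0.1]
gripper_width: 0.6
gripper_force: 0.0
```

Call:
send_rows:
  grip: [-1, -1, -1, -1, -1, -1, -1]
  xyz:
    - [0, 0, -0.035]
    - [0, 0, -0.07]
    - [0, 0, -0.1]
    - [0, 0, -0.12]
    - [0, 0, -0.135]
    - [0, 0, -0.139]
    - [0, 0, -0.139]
  yaw: [0, 0, 0, 0, 0, 0, 0]

```text
time_s: 3.37
ee_pos: [447.7, 46.7, 9.7]
ee_rot: [-179.9, -0.1, 139.1]
force: [-0.7, 0.4, -0.9]
gripper_width: 0.4
gripper_force: 0.0
```

```bash
cat > look.py <<'E'
import sys
from workcell import env, eyes
from m import *
def angle_now(x0,tag,views=("top",)):
    for n in views:
        f=eyes.grab_frame(n);pickle.dump((f,env.state()),open(f"{tag}_{n}.pkl","wb"));im=f["frame"].astype(int)
        m=(im.min(2)>100)&(im.max(2)-im.min(2)<40)
        P=proj(f,np.c_[place([[5,0],[-75,75],[-75,-75]],x0),[20]*3]);lo=np.maximum(P.min(0)-8,0).astype(int);hi=(P.max(0)+8).astype(int)
        x,e=fit(f,m,angle_mk,x0,(lo[0],lo[1],hi[0],hi[1]));print(n,np.round(x[:2],1),round(np.degrees(x[2]),2),round(e,3))
E
python3 - <<'E'
from look import *
s=env.state();print(s["time_s"],s["ee_pos"],s["ee_rot"],s["force"])
angle_now([494.7,46.4,.067],"a1")
E
```

```text
3.3667 [447.70061963  46.71142594   9.66145625] [-1.79922499e+02 -1.10877741e-01  1.39148793e+02] [-0.68123346  0.42497265 -0.85503531]
top [493.4  46.5] 5.03 0.846
```

Call:
send_rows:
  grip: [-1, -1, -1, -1, -1, -1, -1, -1]
  xyz:
    - [0.008, 0, -0.001]
    - [0.014, 0, -0.001]
    - [0.019, 0, -0.001]
    - [0.024, 0, -0.001]
    - [0.03, 0, -0.001]
    - [0.037, 0, -0.001]
    - [0.044, 0, -0.001]
    - [0.05, 0, -0.001]
  yaw: [0, 0, 0, 0, -1, -2, -3, -4]

```text
time_s: 4.08
ee_pos: [500.3, 45.5, 9.0]
ee_rot: [180.0, 0.0, 135.0]
force: [-1.6, 0.3, 0.1]
gripper_width: 0.5
gripper_force: 0.3
```

Call:
send_rows:
  grip: [-1, -1, -1, -1, -1, -1, -1, -1]
  xyz:
    - [0.008, 0, 0]
    - [0.015, 0, 0]
    - [0.022, 0, 0]
    - [0.03, 0, 0]
    - [0.038, 0, 0]
    - [0.046, 0, 0]
    - [0.054, 0, 0]
    - [0.06, 0, 0]
  yaw: [-1, -2, -3, -4, -5, -6, -6, -6]

```text
time_s: 4.75
ee_pos: [560.6, 45.6, 9.0]
ee_rot: [180.0, 0.0, 129.1]
force: [-0.6, 0.0, -0.2]
gripper_width: 0.3
gripper_force: 0.5
```

```bash
python3 - <<'E'
from look import *
s=env.state();print(s["time_s"],s["ee_pos"],s["ee_rot"],s["force"])
for n in("scene","top","wrist"):
    f=eyes.grab_frame(n);pickle.dump((f,env.state()),open(f"a2_{n}.pkl","wb"))
    P=proj(f,[[590,45,45]])[0];print(n,P)
    im=f["frame"][:,:,::-1]; x,y=np.clip(P-[60,45],0,[520,310]).astype(int)
    if n=="scene": a=cv2.resize(im[y:y+90,x:x+120],(400,300),interpolation=cv2.INTER_CUBIC)
    if n=="top": b=cv2.resize(im[y:y+90,x:x+120],(400,300),interpolation=cv2.INTER_CUBIC)
    if n=="wrist": c=im[50:350]
cv2.imwrite("pics/a2.png",np.vstack([np.hstack([a,b]),np.hstack([c,np.zeros((300,160,3),np.uint8)])]))
E
```

```text
4.75 [560.55505368  45.57618429   8.98846441] [1.79962076e+02 2.45271958e-02 1.29059634e+02] [-0.62605805  0.03128927 -0.19654636]
scene [331.96218013 204.11416983]
top [332.1954093  189.55248896]
wrist [375.17222944 324.31475896]
```

View pics/a2.png

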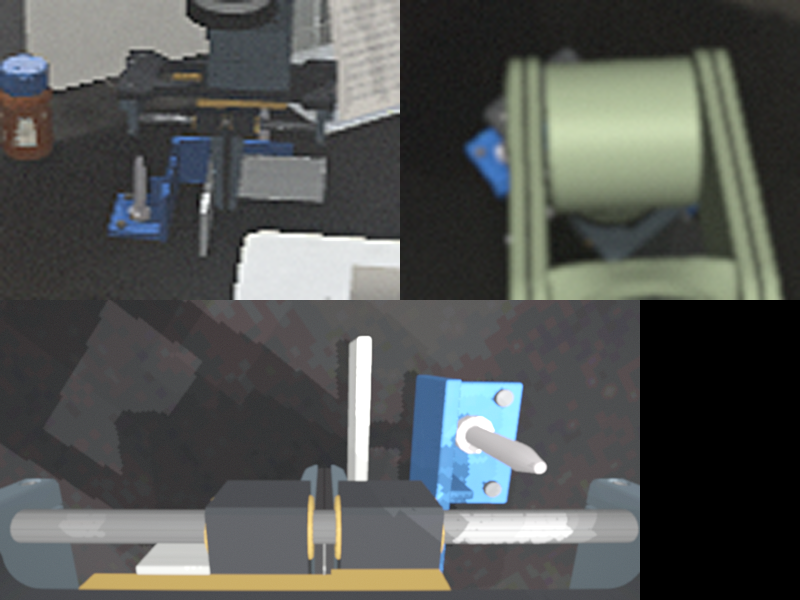

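The angle is upright, its visible leg (wrist image x≈358) parallel to the blue leg (x≈430), with the fingers in its corner. I'll keep pushing, slower near the end.

Call:
send_rows:
  grip: [-1, -1, -1, -1, -1, -1, -1, -1]
  xyz:
    - [0.004, 0, 0]
    - [0.008, 0, 0]
    - [0.012, 0.001, 0]
    - [0.015, 0.001, 0]
    - [0.018, 0.001, 0]
    - [0.021, 0.001, 0]
    - [0.024, 0.001, 0]
    - [0.026, 0.001, 0]
  yaw: [0, 0, 0, 0, 0, 0, 0, 0]

```text
time_s: 5.57
ee_pos: [585.8, 46.5, 9.0]
ee_rot: [180.0, 0.0, 129.1]
force: [-0.9, 0.8, 0.7]
gripper_width: 0.5
gripper_force: 0.8
```

Call:
send_rows:
  grip: [-1, -1, -1, -1, -1, -1, -1]
  xyz:
    - [0.001, 0, 0]
    - [0.002, 0, 0]
    - [0.003, 0, 0]
    - [0.004, 0, 0]
    - [0.005, 0, 0]
    - [0.005, 0, 0]
    - [0.005, 0, 0]
  yaw: [0, 0, 0, 0, 0, 0, 0]

```text
time_s: 6.15
ee_pos: [587.1, 46.6, 8.9]
ee_rot: [-179.7, -0.2, 129.0]
force: [-9.0, 0.8, 6.4]
gripper_width: 0.5
gripper_force: 4.9
```

Call:
send_rows:
  grip: [-1, -1, -1, -1, -1, -1, -1, -1]
  xyz:
    - [0.001, 0, 0]
    - [0.002, 0, 0]
    - [0.003, 0, 0]
    - [0.004, 0, 0]
    - [0.005, 0, 0]
    - [0.006, 0, 0]
    - [0.006, 0, 0]
    - [0.006, 0, 0]
  yaw: [0, 0, 0, 0, 0, 0, 0, 0]

```text
time_s: 6.82
ee_pos: [586.9, 46.7, 8.9]
ee_rot: [-179.1, -0.7, 129.0]
force: [-22.0, 1.3, 18.7]
gripper_width: 0.4
gripper_force: 11.5
```

```bash
python3 - <<'E'
from look import *
s=env.state();print(s["time_s"],s["ee_pos"],s["ee_rot"],s["force"],s["torque"])
ims=[]
for n in("scene","wrist"):
    f=eyes.grab_frame(n);pickle.dump((f,env.state()),open(f"a3_{n}.pkl","wb"))
    ims.append(f["frame"][:,:,::-1])
a=cv2.resize(ims[0][165:240,275:375],(400,300),interpolation=cv2.INTER_CUBIC)
b=cv2.resize(ims[1][60:260,330:530],(400,400),interpolation=cv2.INTER_CUBIC)
cv2.imwrite("pics/a3.png",np.hstack([np.pad(a,((0,100),(0,0),(0,0))),b]))
E
```

```text
6.8167 [586.94630709  46.70370914   8.89615814] [-179.13861153   -0.69594474  129.01586335] [-21.96255325   1.27885612  18.73202038] [ 0.06194043  3.24402947 -0.17911907]
```

View pics/a3.png

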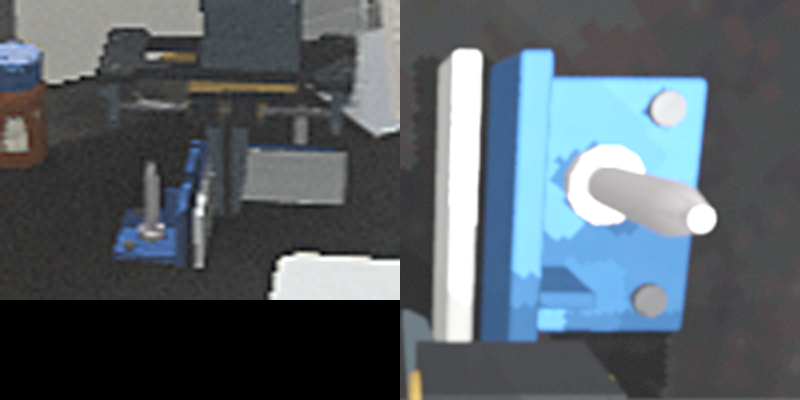

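The wrist image shows the far-side leg tip aligned lengthwise, but a gap of about 9 mm remains between the white +y leg (crop x≈482) and the blue one (x≈525). The other leg seems in contact. I'll ease off and press perpendicular to the +y leg.

Call:
send_rows:
  grip: [-1, -1, -1, -1, -1, -1, -1, -1]
  xyz:
    - [-0.006, 0, 0]
    - [-0.011, 0, 0]
    - [-0.011, 0.001, 0]
    - [-0.009, 0.003, 0]
    - [-0.007, 0.004, 0]
    - [-0.005, 0.006, 0]
    - [-0.003, 0.007, 0]
    - [-0.002, 0.008, 0]
  yaw: [0, 0, 0, 0, 0, 0, 0, 0]

```text
time_s: 7.58
ee_pos: [591.7, 52.6, 9.0]
ee_rot: [-179.6, -0.1, 129.1]
force: [-10.6, -11.1, 10.1]
gripper_width: 0.4
gripper_force: 8.2
```

```bash
cat > gap.py <<'E'
# projects nested-angle +y leg top edge and jig leg top edge vs image: refit white leg strip in wrist view
from look import *
import sys
s=env.state();print(s["time_s"],np.round(s["ee_pos"],1),np.round(s["ee_rot"],1),np.round(s["force"],1))
f=eyes.grab_frame("wrist");pickle.dump((f,s),open(sys.argv[1]+".pkl","wb"))
im=f["frame"].astype(int)
for y in (100,120,140):
    r=im[y,330:470]; w=np.nonzero((r.min(1)>170)&(np.ptp(r,axis=1)<40))[0]; b=np.nonzero(r[:,2]>r[:,0]+40)[0]
    runs=np.split(w,np.nonzero(np.diff(w)>1)[0]+1)
    print(y,"white",[(int(q[0]+330),int(q[-1]+330)) for q in runs if len(q)>1],"blue",b.min()+330 if len(b) else None)
    print("  B:",r[40:120:2,2].tolist())
E
python3 gap.py g1
```

```text
7.5833 [591.7  52.6   9. ] [-1.796e+02 -1.000e-01  1.291e+02] [-10.6 -11.1  10.1]
100 white [(343, 370)] blue 371
  B: [247, 255, 255, 255, 255, 255, 255, 255, 255, 124, 91, 92, 90, 87, 89, 87, 84, 89, 86, 86, 86, 82, 85, 85, 85, 82, 81, 82, 79, 76, 78, 72, 78, 75, 72, 76, 80, 75, 76, 77]
120 white [(343, 369), (440, 455)] blue 370
  B: [245, 255, 255, 255, 255, 255, 255, 255, 255, 255, 255, 255, 255, 255, 255, 255, 255, 255, 255, 255, 255, 255, 255, 255, 255, 255, 255, 255, 255, 255, 255, 255, 255, 255, 149, 213, 237, 233, 231, 232]
140 white [(343, 369), (405, 431)] blue 370
  B: [255, 255, 255, 255, 255, 255, 255, 255, 255, 255, 255, 255, 255, 255, 255, 255, 235, 231, 251, 255, 255, 255, 255, 255, 255, 255, 255, 255, 255, 255, 255, 255, 255, 255, 255, 255, 255, 255, 255, 255]
```

The +y leg is now flush (white ends at 369, blue starts at 370). Next I'll press the -y leg, then push along the axis.

Call:
send_rows:
  grip: [-1, -1, -1, -1, -1, -1, -1, -1]
  xyz:
    - [-0.004, -0.003, 0]
    - [-0.004, -0.003, 0]
    - [-0.003, -0.004, 0]
    - [-0.002, -0.006, 0]
    - [-0.001, -0.007, 0]
    - [0.0, -0.008, 0]
    - [0.001, -0.009, 0]
    - [0.001, -0.009, 0]
  yaw: [0, 0, 0, 0, 0, 0, 0, 0]

```text
time_s: 8.3
ee_pos: [591.9, 50.5, 9.0]
ee_rot: [-179.9, -0.6, 128.9]
force: [-9.6, 16.6, 8.2]
gripper_width: 0.6
gripper_force: 10.3
```

```bash
python3 gap.py g2 | grep -v B:; python3 - <<'E'
import pickle,cv2,numpy as np
f=pickle.load(open("g2.pkl","rb"))[0]["frame"]
cv2.imwrite("pics/g2.png",cv2.resize(f[40:260,130:530,::-1],(800,440),interpolation=cv2.INTER_CUBIC))
E
```

```text
8.3 [591.9  50.5   9. ] [-179.9   -0.6  128.9] [-9.6 16.6  8.2]
100 white [(346, 370)] blue 371
120 white [(346, 369), (444, 453)] blue 371
140 white [(346, 369), (403, 436)] blue 370
```

View pics/g2.png

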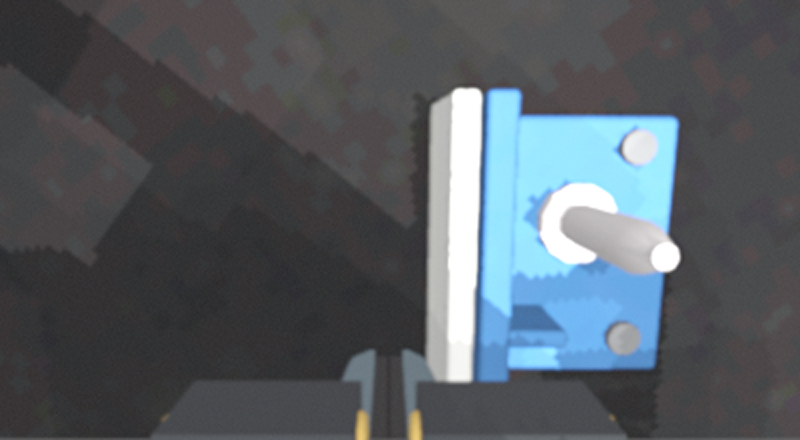

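The +y leg is flush along its length and the leg ends are aligned (crop y≈90). I'll retreat and head for the cover, which clears the top view for a check.

Call:
send_rows:
  grip: [-1, -1, -1, -1, -1, -1, -1, -1]
  xyz:
    - [-0.004, 0.002, 0]
    - [-0.01, 0.002, 0]
    - [-0.018, 0.003, 0]
    - [-0.022, 0.003, 0]
    - [-0.024, 0.003, 0.03]
    - [-0.024, 0.003, 0.07]
    - [-0.024, 0.003, 0.11]
    - [-0.024, 0.003, 0.15]
  yaw: [0, 0, 0, 0, 0, 0, 0, 0]

```text
time_s: 9.02
ee_pos: [570.9, 48.0, 160.5]
ee_rot: [-180.0, 0.0, 129.0]
force: [0.2, -0.5, -0.4]
gripper_width: 0.4
gripper_force: 0.0
```

Call:
send_rows:
  grip: [0, 0.3, 0.5, 0.5, 0.5, 0.5, 0.5, 0.5]
  xyz:
    - [-0.006, 0.03, 0.02]
    - [-0.016, 0.07, 0.04]
    - [-0.026, 0.11, 0.04]
    - [-0.036, 0.15, 0.04]
    - [-0.046, 0.19, 0.04]
    - [-0.056, 0.228, 0.04]
    - [-0.068, 0.265, 0.04]
    - [-0.08, 0.29, 0.04]
  yaw: [-5, -11, -17, -23, -29, -35, -39, -41]

```text
time_s: 9.68
ee_pos: [490.7, 341.4, 198.8]
ee_rot: [180.0, -0.1, 88.0]
force: [0.4, -0.3, -0.4]
gripper_width: 51.4
gripper_force: 0.0
```

```bash
python3 - <<'E'
from look import *
s=env.state();print(s["time_s"],np.round(s["ee_pos"],1),np.round(s["ee_rot"],1),np.round(s["force"],1),s["gripper_width"])
ft=eyes.grab_frame("top");fw=eyes.grab_frame("wrist");fs=eyes.grab_frame("scene")
pickle.dump((ft,fw,fs,s),open("n1.pkl","wb"))
a=cv2.resize(ft["frame"][160:225,285:380,::-1],(400,274),interpolation=cv2.INTER_CUBIC)
b=cv2.resize(fs["frame"][150:248,275:418,::-1],(400,274),interpolation=cv2.INTER_CUBIC)
c=cv2.resize(fw["frame"][:,:,::-1],(480,300));c=np.pad(c,((0,0),(0,320),(0,0)))
cv2.imwrite("pics/n1.png",np.vstack([np.hstack([a,b]),c]))
E
```

```text
9.6833 [490.7 341.4 198.8] [ 1.8e+02 -1.0e-01  8.8e+01] [ 0.4 -0.3 -0.4] 51.388905684946266
```

View pics/n1.png

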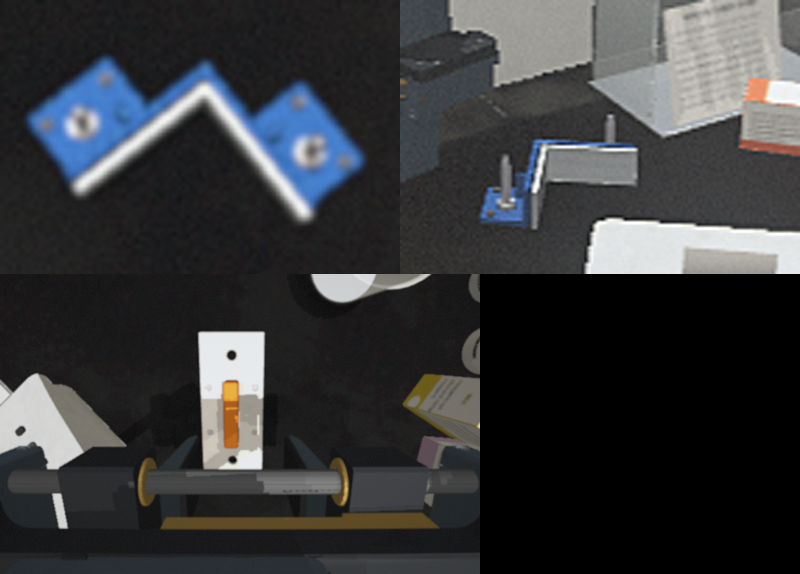

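The angle is nested, flush on both legs (top: the white V is continuous inside the blue with no gap; the scene view agrees). The wrist view shows the cover's holes at (308,108) and (311,248) full-scale. Checking numbers.

```bash
python3 - <<'E'
from look import *
ft,fw,fs,s=pickle.load(open("n1.pkl","rb"))
im=ft["frame"].astype(int);m=(im.min(2)>90)&(np.ptp(im,axis=2)<60)
m[:,:300]=False
x,e=fit(ft,m,angle_mk,[619,44,-.108],(302,178,366,216));print("angle top",np.round(x,3),np.degrees(x[2]),e)
im=fw["frame"].astype(int);print("holes w",onz(fw,[[308,108],[310.7,248]],26))
# dark blob centres
for (u,v) in((308,108),(311,248)):
    g=im[v-14:v+15,u-14:u+15].max(2);ys,xs=np.nonzero(g<70);print("blob",u-14+xs.mean(),v-14+ys.mean(),len(xs))
o=(im[:,:,0]>im[:,:,2]+70)&(im[:,:,0]>90);o[:, :280]=0;o[:,340:]=0;o[240:]=0
ys,xs=np.nonzero(o);print("orange",xs.min(),xs.max(),ys.min(),ys.max())
roi=(262,70,356,262);mk=((im.max(2)>75))
x,e=fit(fw,mk,cover_mk,[473.3,347,-.038],(255,70,365,200));print("cover w (partial)",np.round(x,3),np.degrees(x[2]),e)
E
```

```text
angle top [ 6.19359e+02  4.29240e+01 -9.70000e-02] -5.564621682801385 0.24540306316132862
holes w [[475.14784828 417.97369876  26.        ]
 [471.81440805 278.51911323  26.        ]]
blob 308.5 107.84444444444445 90
blob 310.1182795698925 251.76344086021504 93
orange 297 317 143 231
cover w (partial) [ 4.72868e+02  3.48729e+02 -3.30000e-02] -1.892109339813002 0.01363456505044643
```

Call:
send_rows:
  grip: [0.3, 0.3, 0.3, 0.3, 0.3, 0.3, 0.3, 0.3]
  xyz:
    - [-0.009, 0.003, -0.02]
    - [-0.017, 0.006, -0.055]
    - [-0.017, 0.006, -0.09]
    - [-0.017, 0.006, -0.12]
    - [-0.017, 0.006, -0.145]
    - [-0.017, 0.006, -0.16]
    - [-0.017, 0.006, -0.167]
    - [-0.017, 0.006, -0.167]
  yaw: [0, 0, 0, 0, 0, 0, 0, 0]

```text
time_s: 10.5
ee_pos: [474.1, 342.7, 30.4]
ee_rot: [-179.9, 0.1, 88.0]
force: [-0.9, 1.7, 0.5]
gripper_width: 59.3
gripper_force: 0.0
```

```bash
python3 - <<'E'
from look import *
s=env.state();print(s["time_s"],np.round(s["ee_pos"],1),np.round(s["ee_rot"],1),np.round(s["force"],1),s["gripper_width"])
f=eyes.grab_frame("wrist");pickle.dump((f,s),open("c1.pkl","wb"))
cv2.imwrite("pics/c2.png",f["frame"][:,:,::-1])
E
```

```text
10.5 [474.1 342.7  30.4] [-1.799e+02  1.000e-01  8.800e+01] [-0.9  1.7  0.5] 59.266365593578904
```

View pics/c2.png

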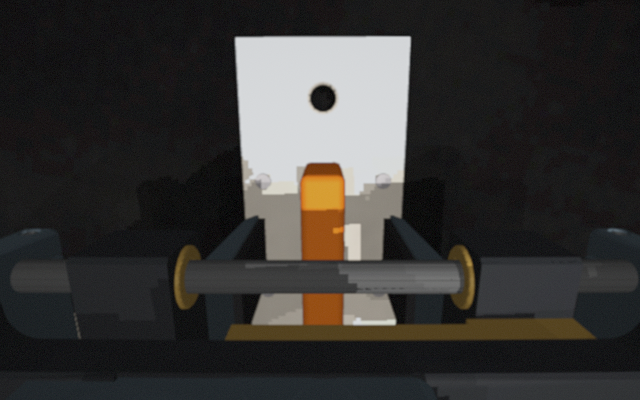

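The bar (x 301–345) sits between the open pads, and the far hole is at (323,97). Working out the offset along the bar numerically.

```bash
python3 - <<'E'
from look import *
f,s=pickle.load(open("c1.pkl","rb"));im=f["frame"].astype(int)
g=im[80:115,305:341].max(2);ys,xs=np.nonzero(g<100);u,v=305+xs.mean(),80+ys.mean();print(u,v,len(xs))
print("hole",onz(f,[[u,v]],26),"edge corners",onz(f,[[235.5,37.5],[410.5,37.5]],26),"bar end top",onz(f,[[323,163]],66))
print("cam - tcp",f["pose"][:3,3]-s["ee_pos"]); f0=pickle.load(open("n1.pkl","rb"));print(f0[1]["pose"][:3,3]-f0[3]["ee_pos"])
import time
print(env.state()["ee_pos"])
E
```

```text
322.5671936758893 97.65612648221344 506
hole [[475.41141415 418.17127361  26.        ]] edge corners [[436.76041676 446.02278652  26.        ]
 [516.31095109 443.20976078  26.        ]] bar end top [[474.90090255 393.04464267  66.        ]]
cam - tcp [  2.12902591  69.99401155 169.6003161 ]
[ -0.40564569  72.36533514 169.95020948]
[474.84993296 343.56200691  31.85516464]
```

Cover centre ≈ (473, 347.7), yaw -2.0°. Shifting 4.5 mm in y, then gripping.

Call:
send_rows:
  grip: [0.3, 0.3, -1, -1, -1, -1, -1, -1]
  xyz:
    - [-0.001, 0.002, 0]
    - [-0.001, 0.0045, 0]
    - [-0.001, 0.0045, 0]
    - [-0.001, 0.0045, 0]
    - [-0.001, 0.0045, 0]
    - [-0.001, 0.0045, 0]
    - [-0.001, 0.0045, 0]
    - [-0.001, 0.0045, 0]
  yaw: [0, 0, 0, 0, 0, 0, 0, 0]
  grip_force: 35

```text
time_s: 11.22
ee_pos: [473.3, 349.1, 32.0]
ee_rot: [180.0, 0.0, 88.1]
force: [-0.3, -0.8, -0.3]
gripper_width: 22.0
gripper_force: 0.0
```

Call:
send_rows:
  grip: [-1, -1, -1, -1, -1, -1, -1, -1]
  xyz:
    - [0, 0, 0]
    - [0, 0, 0]
    - [0, 0, 0.005]
    - [0, 0, 0.015]
    - [0, 0, 0.03]
    - [0, 0, 0.06]
    - [0, 0, 0.09]
    - [0, 0, 0.12]
  yaw: [0, 0, 0, 0, 0, 0, 0, 0]

```text
time_s: 11.88
ee_pos: [472.8, 348.7, 153.5]
ee_rot: [-180.0, 0.0, 88.1]
force: [0.9, 0.9, -3.4]
gripper_width: 18.1
gripper_force: 35.0
```

Cover held (18.1 mm, 35 N, weight 3.4 N). I'll carry it high to a spot beside the jig, already at the placing yaw, where the wrist camera can see both pins.

Call:
send_rows:
  grip: [-1, -1, -1, -1, -1, -1, -1, -1]
  xyz:
    - [0, 0, 0.035]
    - [0, 0, 0.07]
    - [0, -0.01, 0.105]
    - [0, -0.035, 0.13]
    - [0, -0.065, 0.15]
    - [0, -0.1, 0.158]
    - [0, -0.135, 0.158]
    - [0, -0.17, 0.158]
  yaw: [0, 0, 0, -1, -2, -3, -4, -4]

```text
time_s: 12.55
ee_pos: [472.8, 177.6, 311.4]
ee_rot: [179.9, -0.0, 84.1]
force: [1.2, -0.2, -3.8]
gripper_width: 17.8
gripper_force: 35.0
```

Call:
send_rows:
  grip: [-1, -1, -1, -1, -1, -1, -1, -1]
  xyz:
    - [0, -0.035, 0]
    - [0, -0.07, 0]
    - [0, -0.105, 0]
    - [0, -0.14, 0]
    - [0, -0.17, 0]
    - [0, -0.195, 0]
    - [0, -0.21, 0]
    - [0, -0.214, 0]
  yaw: [0, 0, 0, 0, 0, 0, 0, 0]

```text
time_s: 13.22
ee_pos: [472.6, -37.2, 310.4]
ee_rot: [180.0, 0.1, 83.9]
force: [0.4, 1.2, -2.5]
gripper_width: 18.0
gripper_force: 35.0
```

Call:
send_rows:
  grip: [-1, -1, -1]
  xyz:
    - [0, 0, 0]
    - [0, 0, 0]
    - [0, 0, 0]
  yaw: [0, 0, 0]

```text
time_s: 13.47
ee_pos: [473.2, -33.9, 310.1]
ee_rot: [-180.0, -0.0, 84.1]
force: [-1.0, 0.1, -3.5]
gripper_width: 18.2
gripper_force: 35.0
```

```bash
python3 - <<'E'
from look import *
f=eyes.grab_frame("wrist");s=env.state();pickle.dump((f,s),open("p1.pkl","wb"))
E_=[env.state()["ee_pos"]];print(s["time_s"],np.round(s["ee_pos"],1),np.round(s["ee_rot"],1),np.round(s["force"],1),s["gripper_width"])
L=np.array([[-32.5,70,8],[-32.5,-70,8],[-32.5,70,67],[-32.5,-70,67],[8.5,0,45],[-66.5,75,45],[-66.5,-75,45]])
J=[619.5,45.4,-.108];print(np.round(proj(f,np.c_[place(L[:,:2],J),L[:,2]])).tolist())
im=f["frame"].astype(int)
blue=((im[:,:,2]>im[:,:,0]+40)*255).astype(np.uint8)
n,lab,st,ce=cv2.connectedComponentsWithStats(blue);print([(st[i].tolist()) for i in range(1,n) if st[i][4]>40])
white=((im.min(2)>150)&(np.ptp(im,axis=2)<50)).astype(np.uint8)
n,lab,st,ce=cv2.connectedComponentsWithStats(white);print("white",[(st[i].tolist(),np.round(ce[i],1).tolist()) for i in range(1,n) if 4<st[i][4]<4000])
# cover hole
dark=((im[:150,300:345].max(2)<100)).astype(np.uint8)
n,lab,st,ce=cv2.connectedComponentsWithStats(dark);print("hole",[(st[i].tolist(),np.round(ce[i]+[300,0],1).tolist()) for i in range(1,n) if st[i][4]>100])
E
```

```text
13.5167 [473.2 -33.9 310.1] [-180.    -0.    84.1] [-0.2  0.  -2.1] 17.77547053737651
[[410.0, 32.0], [404.0, 146.0], [423.0, 20.0], [415.0, 151.0], [449.0, 90.0], [388.0, 20.0], [382.0, 153.0]]
[[562, 0, 50, 40, 1059], [384, 3, 65, 165, 2840], [198, 162, 48, 69, 1076]]
white [([608, 6, 2, 5, 9], [608.4, 8.2]), ([575, 8, 5, 6, 21], [577.2, 10.4]), ([603, 12, 3, 2, 5], [604.2, 12.4]), ([573, 14, 11, 16, 77], [577.5, 22.4]), ([584, 14, 3, 3, 6], [584.8, 14.8]), ([421, 19, 4, 4, 13], [422.8, 20.5]), ([583, 19, 10, 6, 25], [586.9, 22.0]), ([596, 21, 9, 10, 57], [600.0, 25.5]), ([405, 23, 8, 9, 32], [408.1, 26.4]), ([406, 31, 13, 9, 53], [412.3, 35.5]), ([581, 30, 8, 5, 21], [584.0, 31.9]), ([413, 150, 3, 3, 9], [414.0, 151.0]), ([260, 203, 3, 4, 10], [261.0, 204.8]), ([287, 205, 4, 3, 9], [288.7, 206.0]), ([369, 207, 10, 6, 52], [373.5, 209.5]), ([391, 208, 11, 6, 58], [396.2, 210.7]), ([406, 214, 29, 15, 293], [418.0, 222.3]), ([368, 223, 33, 10, 198], [384.2, 227.4]), ([479, 294, 98, 45, 3002], [534.9, 314.9]), ([344, 320, 3, 5, 10], [344.7, 321.9])]
hole [([0, 0, 45, 51, 2295], [322.0, 25.0]), ([12, 99, 25, 25, 493], [324.0, 111.0])]
```

Pin tips seen at (422.8,20.5) and (414,151), within 1 px of prediction; the cover's far hole is at (324,111). Computing the placing shift in the same frame.

```bash
python3 - <<'E'
from look import *
f,s=pickle.load(open("p1.pkl","rb"));im=f["frame"].astype(int)
t=onz(f,[[422.8,20.5],[414,151]],67);d=t[0]-t[1];print("tips",np.round(t,1).tolist(),np.linalg.norm(d),"yaw",np.degrees(np.arctan2(-d[0],d[1])),"mid",t.mean(0))
zt=s["ee_pos"][2]-5
h=onz(f,[[324,111]],zt)[0]
# plate far edge corners and side edges
w=((im.min(2)>120)&(np.ptp(im,axis=2)<60))
for y in(70,90,150,180):
    xs=np.nonzero(w[y,200:440])[0]+200; xs=xs[(xs>215)&(xs<415)]; 
    p=onz(f,[[xs.min()-.5,y],[xs.max()+.5,y]],zt);print(y,xs.min(),xs.max(),np.round(p[:,:2],1).tolist())
for x in(260,300,350,390):
    ys=np.nonzero(w[:120,x])[0];p=onz(f,[[x,ys.min()-.5]],zt)[0];print(x,ys.min(),np.round(p[:2],1))
print("hole",h,"tcp",s["ee_pos"])
E
```

```text
tips [[594.4, 117.9, 67.0], [578.9, -20.6, 67.0]] 139.32994805761777 yaw -6.3824864977287366 mid [586.65844595  48.6776896   67.        ]
70 239 414 [[441.8, 57.7], [523.4, 49.3]]
90 240 408 [[440.9, 48.8], [520.2, 40.6]]
150 243 414 [[437.9, 20.7], [521.8, 12.1]]
180 246 403 [[437.0, 5.8], [515.7, -2.3]]
260 52 [452.9  64.7]
300 52 [471.3  62.7]
350 52 [494.2  60.4]
390 36 [512.9  65.4]
hole [479.55132593  35.08996605 305.05724465] tcp [473.23645927 -33.86580854 310.05724465]
```

Shift required: (+114.5, +83) mm, yaw -0.3°. Home TCP z is ≈ 56. Going above the jig first.

Call:
send_rows:
  grip: [-1, -1, -1, -1, -1, -1, -1, -1]
  xyz:
    - [0.023, 0.017, 0]
    - [0.046, 0.034, 0]
    - [0.069, 0.05, 0]
    - [0.09, 0.066, 0]
    - [0.106, 0.077, -0.01]
    - [0.1145, 0.083, -0.035]
    - [0.1145, 0.083, -0.07]
    - [0.1145, 0.083, -0.105]
  yaw: [0, 0, 0, 0, -0.3, -0.3, -0.3, -0.3]

```text
time_s: 14.18
ee_pos: [588.8, 50.0, 204.1]
ee_rot: [179.9, -0.0, 83.9]
force: [0.1, 0.2, -3.5]
gripper_width: 18.1
gripper_force: 35.0
```

Call:
send_rows:
  grip: [-1, -1, -1, -1, -1, -1, -1, -1]
  xyz:
    - [0, 0, -0.03]
    - [0, 0, -0.06]
    - [0, 0, -0.08]
    - [0, 0, -0.095]
    - [0, 0, -0.105]
    - [0, 0, -0.11]
    - [0, 0, -0.11]
    - [0, 0, -0.11]
  yaw: [0, 0, 0, 0, 0, 0, 0, 0]

```text
time_s: 14.85
ee_pos: [588.5, 48.5, 95.7]
ee_rot: [179.9, -0.0, 83.8]
force: [-0.3, 0.5, -2.8]
gripper_width: 18.3
gripper_force: 35.0
```

```bash
python3 - <<'E'
from look import *
f=eyes.grab_frame("wrist");s=env.state();fs=eyes.grab_frame("scene");s2=env.state();pickle.dump((f,fs,s),open("q1.pkl","wb"))
p=(np.array(s["ee_pos"])+s2["ee_pos"])/2
print(s["time_s"],np.round(s["ee_pos"],1),np.round(s2["ee_pos"],1),np.round(s["ee_rot"],1),np.round(s["force"],1))
im=f["frame"].astype(int)
dark=((im[60:150,290:360].max(2)<110)).astype(np.uint8)
n,lab,st,ce=cv2.connectedComponentsWithStats(dark);
for i in range(1,n):
    if 60<st[i][4]<900: c=ce[i]+[290,60];print("hole px",c,st[i].tolist(),onz(f,[c],p[2]-5))
print("pred tip +y",proj(f,[[594.4,117.9,67],[594.9,118.4,67]]))
# what is seen inside hole
print(im[98:126:3,308:342:3].sum(2).tolist())
E
```

```text
14.9 [588.7  48.4  96.1] [588.8  48.3  96.3] [179.9  -0.   83.8] [ 0.8 -0.3 -2.2]
hole px [323.27692308 109.08717949] [24, 40, 19, 19, 195] [[594.99050668 118.36307746  91.2097754 ]]
pred tip +y [[322.28104447 110.25387686]
 [323.09781772 109.20739951]]
[[645, 649, 638, 520, 458, 394, 373, 484, 603, 650, 650, 649], [651, 637, 502, 377, 290, 263, 291, 345, 393, 592, 650, 649], [651, 580, 376, 265, 270, 368, 254, 261, 345, 482, 628, 650], [641, 499, 330, 220, 500, 651, 519, 217, 320, 335, 557, 651], [631, 446, 327, 213, 568, 655, 572, 236, 305, 320, 495, 651], [634, 443, 381, 225, 271, 488, 306, 214, 347, 285, 519, 648], [647, 519, 342, 331, 235, 219, 236, 322, 342, 327, 597, 654], [652, 605, 383, 352, 359, 352, 350, 345, 257, 508, 638, 651], [650, 646, 566, 413, 275, 303, 271, 244, 482, 624, 649, 654], [650, 651, 647, 603, 553, 492, 536, 592, 635, 650, 651, 650]]
```

The +y pin tip is visible through the hole, well centred (tip at (323,108), hole (323.3,109)); error under 1 mm. Lowering slowly.

Call:
send_rows:
  grip: [-1, -1, -1, -1, -1, -1, -1, -1]
  xyz:
    - [0, 0, -0.005]
    - [0, 0, -0.01]
    - [0, 0, -0.014]
    - [0, 0, -0.018]
    - [0, 0, -0.021]
    - [0, 0, -0.024]
    - [0, 0, -0.026]
    - [0, 0, -0.026]
  yaw: [0, 0, 0, 0, 0, 0, 0, 0]

```text
time_s: 15.62
ee_pos: [587.5, 48.0, 68.4]
ee_rot: [-179.9, 0.0, 83.8]
force: [0.9, -1.1, -3.4]
gripper_width: 17.6
gripper_force: 35.0
```

Call:
send_rows:
  grip: [-1, -1, -1, -1, -1, -1, -1]
  xyz:
    - [0, 0, -0.002]
    - [0, 0, -0.004]
    - [0, 0, -0.006]
    - [0, 0, -0.008]
    - [0, 0, -0.01]
    - [0, 0, -0.01]
    - [0, 0, -0.01]
  yaw: [0, 0, 0, 0, 0, 0, 0]

```text
time_s: 16.2
ee_pos: [587.7, 48.2, 58.8]
ee_rot: [-180.0, -0.0, 83.8]
force: [0.6, 1.1, -3.7]
gripper_width: 18.2
gripper_force: 35.0
```

No side load; pins are in. The last few mm, watching the force.

Call:
send_rows:
  grip: [-1, -1, -1, -1, -1, -1, -1, -1]
  xyz:
    - [0, 0, -0.001]
    - [0, 0, -0.0015]
    - [0, 0, -0.002]
    - [0, 0, -0.0025]
    - [0, 0, -0.003]
    - [0, 0, -0.0035]
    - [0, 0, -0.0035]
    - [0, 0, -0.0035]
  yaw: [0, 0, 0, 0, 0, 0, 0, 0]

```text
time_s: 16.87
ee_pos: [588.0, 48.2, 57.0]
ee_rot: [179.9, -0.0, 83.8]
force: [-1.8, 1.2, 6.7]
gripper_width: 18.0
gripper_force: 35.0
```

Seated: contact at TCP z 57 (expected 56), load reversed from -3.5 to +6.7 N. Ease the press, open, check.

Call:
send_rows:
  grip: [-1, -1, -0.4, 0, 0.2, 0.2, 0.2, 0.2]
  xyz:
    - [0, 0, 0.001]
    - [0, 0, 0.001]
    - [0, 0, 0.001]
    - [0, 0, 0.001]
    - [0, 0, 0.001]
    - [0, 0, 0.001]
    - [0, 0, 0.001]
    - [0, 0, 0.001]
  yaw: [0, 0, 0, 0, 0, 0, 0, 0]

```text
time_s: 17.53
ee_pos: [587.8, 48.0, 56.4]
ee_rot: [180.0, 0.0, 83.8]
force: [0.4, 0.8, 0.3]
gripper_width: 53.6
gripper_force: 0.0
```

Call:
send_rows:
  grip: [0.2, 0.2, 0.2, 0.2, 0.2, 0.2, 0.2, 0.2]
  xyz:
    - [0, 0, 0.01]
    - [0, 0, 0.03]
    - [0, 0, 0.06]
    - [0, 0, 0.1]
    - [0, 0, 0.14]
    - [0, 0, 0.175]
    - [-0.02, -0.02, 0.2]
    - [-0.02, -0.02, 0.2]
  yaw: [0, 0, 0, 0, 0, 0, 0, 0]

```text
time_s: 18.2
ee_pos: [568.3, 26.2, 264.0]
ee_rot: [179.4, 0.0, 83.7]
force: [-0.7, -0.2, 1.2]
gripper_width: 54.6
gripper_force: 0.0
```

Call:
send_rows:
  grip: [0.2, 0.2, 0.2, 0.2, 0.2, 0.2, 0.2, 0.2]
  xyz:
    - [-0.02, 0.035, 0.01]
    - [-0.04, 0.07, 0.01]
    - [-0.06, 0.105, 0.01]
    - [-0.08, 0.14, 0.01]
    - [-0.1, 0.175, 0.01]
    - [-0.12, 0.21, 0.01]
    - [-0.14, 0.245, 0.01]
    - [-0.15, 0.26, 0.01]
  yaw: [0, 0, 0, 0, 0, 0, 0, 0]

```text
time_s: 18.87
ee_pos: [415.2, 291.3, 266.6]
ee_rot: [-179.9, -0.1, 83.9]
force: [0.0, 0.7, 0.1]
gripper_width: 55.1
gripper_force: 0.0
```

```bash
python3 - <<'E'
from look import *
f=eyes.grab_frame("top");fs=eyes.grab_frame("scene");s=env.state();pickle.dump((f,fs,s),open("e1.pkl","wb"))
print(s["time_s"],np.round(s["ee_pos"],1),s["gripper_width"],np.round(s["force"],1))
im=f["frame"].astype(int);m=(im.max(2)>110)&~((im[:,:,2]>im[:,:,0]+40))
for z0 in(25,35):
    x,e=fit(f,m,lambda p:prism([[40,98],[-40,98],[-40,-98],[40,-98]],p,z0+19,z0+26),[587,46,-.108],(278,160,388,225));print("cover z0",z0,np.round(x,3),np.degrees(x[2]),round(e,4))
c=np.c_[place([[0,70],[0,-70]],[587,46.3,-.108]),[51,51]]
P=proj(f,c)
for u,v in P.astype(int):
    print(u,v,im[v-4:v+5,u-4:u+5].min(2).tolist())
# size test with free height
from scipy.optimize import minimize
roi=(278,160,388,225);mm=cv2.GaussianBlur(m[160:225,278:388].astype(float),(0,0),1.5)
def c5(p):
    q=place([[40,98],[-40,98],[-40,-98],[40,-98]],[p[0],p[1],p[2]/100]);z=p[3]+p[4]*np.array([1,1,-1,-1]) # tilt along y
    return ((cv2.GaussianBlur(render(f,[np.c_[q,z]],roi=roi),(0,0),1.5)-mm)**2).sum()
q=np.array([587,44,-10.8,51,0.]);r=minimize(c5,q,method="Nelder-Mead",options=dict(initial_simplex=[q]+[q+d for d in np.diag([4,4,4,8,8])],xatol=.02,fatol=1e-3,maxiter=800));print("free z,tilt",r.x,r.fun)
f0=pickle.load(open("f0.pkl","rb"))["top"]["frame"].astype(int)
for n,(u,v) in dict(pot=(312,120),kit=(434,233),plug=(446,276)).items():print(n,np.abs(f0-im)[v-20:v+21,u-20:u+21].mean())
E
```

```text
18.9667 [415.9 290.2 266.5] 54.86191559742435 [-0.1  0.  -0.9]
cover z0 25 [ 5.87126e+02  4.59650e+01 -1.20000e-01] -6.84921041627414 0.0082
cover z0 35 [ 5.86141e+02  4.60950e+01 -1.05000e-01] -6.019219045345352 0.0039
303 187 [[243, 243, 243, 243, 242, 240, 242, 243, 244], [243, 243, 243, 239, 230, 224, 227, 235, 242], [243, 242, 238, 228, 208, 182, 176, 209, 235], [243, 240, 230, 206, 187, 156, 134, 168, 226], [244, 239, 223, 175, 151, 125, 108, 155, 221], [243, 242, 228, 182, 131, 103, 113, 168, 225], [243, 244, 238, 219, 175, 152, 164, 206, 235], [243, 243, 243, 238, 229, 223, 225, 236, 242], [242, 242, 243, 243, 243, 242, 242, 242, 243]]
359 193 [[243, 243, 242, 243, 243, 243, 244, 243, 243], [243, 242, 243, 243, 241, 237, 240, 241, 243], [243, 243, 242, 236, 224, 215, 215, 229, 240], [243, 244, 237, 216, 184, 172, 170, 193, 230], [243, 241, 227, 186, 158, 163, 149, 162, 217], [243, 241, 226, 169, 133, 138, 128, 145, 211], [243, 241, 231, 190, 138, 123, 134, 171, 223], [243, 243, 239, 226, 192, 176, 194, 222, 236], [242, 243, 243, 241, 232, 230, 235, 240, 243]]
free z,tilt [584.97092974  46.31935691 -11.44996586  69.74712659  -4.19863196] 9.262387510690125
pot 2.4023398770573072
kit 1.3081499107674004
plug 1.8637715645449138
```

The pins fill both holes and the bystanders are unmoved. The free-height fit from the top view is poorly conditioned, so I'll calibrate it on the first frame (true height 26) and cross-check with the scene camera.

```bash
python3 - <<'E'
from look import *
from scipy.optimize import minimize
f1,fs1,s=pickle.load(open("e1.pkl","rb"));F0=pickle.load(open("f0.pkl","rb"))
def run(f,q,roi,thr=110):
    im=f["frame"].astype(int);m=(im.max(2)>thr)&~((im[:,:,2]>im[:,:,0]+40))
    mm=cv2.GaussianBlur(m[roi[1]:roi[3],roi[0]:roi[2]].astype(float),(0,0),1.5)
    def c(p):
        a=place([[40,98],[-40,98],[-40,-98],[40,-98]],[p[0],p[1],p[2]/100]);z=p[3]+p[4]*np.array([1,1,-1,-1])
        return ((cv2.GaussianBlur(render(f,[np.c_[a,z]],roi=roi),(0,0),1.5)-mm)**2).sum()
    q=np.array(q,float);r=minimize(c,q,method="Nelder-Mead",options=dict(initial_simplex=[q]+[q+d for d in np.diag([4,4,4,8,8])],xatol=.02,fatol=1e-3,maxiter=800));return np.round(r.x,1),r.fun
print("start",run(F0["top"],[473,347,-3.5,26,0],(166,212,260,258)))
print("end",run(f1,[587,46,-10.8,51,0],(278,160,388,225)))
im=fs1["frame"].astype(int);w=(im.min(2)>140)&(np.ptp(im,axis=2)<40)
# scene: plate top corners predicted for z=51 and 61, vs local white mask
for z in(51,61):
    P=proj(fs1,np.c_[place([[40,98],[-40,98],[-40,-98],[40,-98]],[587,47,-.109]),[z]*4]);print("scene",z,np.round(P).tolist())
x0,y0=270,150
print("cols 290..350 top/bottom rows of white:")
for u in range(285,400,10):
    ys=np.nonzero(w[150:235,u])[0]+150;print(u,(ys.min(),ys.max()) if len(ys) else None,end=" ")
np.save("sc.npy",im)
v,u=np.nonzero((im[150:240,270:420,2]>im[150:240,270:420,0]+40));print("\nblue",len(u), (u.min()+270,u.max()+270,v.min()+150,v.max()+150) if len(u) else "")
E
```

```text
start (array([473.4, 344.7,  -3.3,  30.6,   3.6]), np.float64(15.513962632313193))
end (array([584.9,  46.1, -11.6,  66.7,  -0.9]), np.float64(10.77289288655718))
scene 51 [[297.0, 208.0], [314.0, 220.0], [367.0, 198.0], [349.0, 188.0]]
scene 61 [[296.0, 205.0], [314.0, 217.0], [367.0, 195.0], [349.0, 185.0]]
cols 290..350 top/bottom rows of white:
285 (np.int64(150), np.int64(177)) 295 (np.int64(179), np.int64(183)) 305 (np.int64(178), np.int64(215)) 315 (np.int64(201), np.int64(219)) 325 (np.int64(209), np.int64(214)) 335 (np.int64(162), np.int64(214)) 345 (np.int64(179), np.int64(234)) 355 (np.int64(176), np.int64(234)) 365 (np.int64(159), np.int64(234)) 375 (np.int64(152), np.int64(234)) 385 (np.int64(150), np.int64(234)) 395 (np.int64(150), np.int64(234)) 
blue 149 (np.int64(271), np.int64(319), np.int64(175), np.int64(230))
```

The top-view height stays ambiguous (0.3 px ≈ 4 mm), but the arm's own reading settles it. The cover hung free with full weight at TCP z 58.8 and met firm support at 57→56.4 unloaded, so the underside is at about 45–46 mm. Had the plug landed on the angle, it would have stopped 13 mm higher. Both holes are on the pins and the gripper is clear, so I'm handing in.

```bash
python3 -c "
from workcell import env
print(env.job_done())"
```

```text
the job is handed in; nothing more can be done
None
```

I handed the job in at about 19 s: the angle is nested flush in the larger blue jig, and the cover was lowered onto both pins and released once it was resting on the jig. My camera check of the cover's final height was inconclusive, so that it lies flat rests on the arm's height and force readings. The carton, pot and adaptor did not move.

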